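# Release the eccentric cam, then close up the pressure-roller slide

### The arm

A 6-joint arm with a two-finger parallel gripper is mounted at the origin on the work surface. World frame = base frame: x ahead of the robot, y to its left, z up, the work surface at z = 0. Lengths are in mm, angles in degrees, forces in N, time in s.
With the tool pointing down it reaches from about 300 to 850 mm from the base axis. Payload 4.2 kg.
Tool frame: the origin (TCP) lies midway between the tips of the shut fingers; the grasp point (between the pads) lies 19 mm behind it; y points along the fingers, z is the direction in which the jaws open and shut, and the axes are right-handed (so a half turn about y gives the same grasp; the last joint's range is limited). The gripper opens to 91 mm and grips with 3 to 60 N. Pads are 32 mm wide; open, the fingers measure 118 mm over their backs; the gripper's body (76 mm by 178 mm) begins 60 mm behind the grasp point.
Start: joints at [-74.886, 18.312, 89.639, -0, 72.044, -1.146], TCP at [161.006, -552.015, 213.976] pointing down, gripper open.
Joint ranges: [-177.97, 177.97], [-48.28, 115.42], [12.27, 149.76], [-77.06, 257.06], [2.81, 150.46], [-146.56, 146.56]. Speed limits (degrees/s): [147.25, 147.25, 180, 180, 180, 180].

### API

Orientations are given as [roll, pitch, yaw] about the fixed x, y, z axes, in that order (R = Rz(yaw) Ry(pitch) Rx(roll)).
In Python, from workcell import env gives the robot as it stands.
- The arm moves only by the shell command python3 -m handwheel 'ROWS' [FORCE]. ROWS is JSON, a list of rows, each a list of 3 entries, a list of its own where there are three numbers: the opening, from 0 (shut) to 1 (fully open), then the shift along the tool's x, y, z in mm, then the turn, a rotation vector about the tool's x, y, z in degrees. A call has exactly 10 rows; each row shifts and turns the commanded pose from where the row before left it, along the tool's axes as they then stand; what a row does not reach is not made up. A row lasts 1/12 s, in which the tool goes at most 41.7 mm and 7.16 degrees, less where a joint would pass 70% of its speed; a pose out of reach is approached as far as the arm can. A call is refused whole if a number of a shift passes 41.7 or a number of a turn 7.16, either way. A call with a gripper value outside its range is refused whole. The fingers move at their own pace and stop on an object; FORCE is the grip in N (left out, the last holds). Time passes only in rows, so rows that do not move let the fingers close, or fill a call up. It gives the time, the measured TCP pose, the force and the opening at its end, in the units of the state.
- env.state(): the state, without advancing time (a new reading comes with each control period).
- env.grab_frame(name): name is "scene" or "top"; returns the picture (384x512x3 uint8, red, green, blue); there is no depth.
- env.camera_info(name): a dict with "fx", "fy", "cx", "cy" (pixels), "k1" (the pictures are not rectified: a ray, as slopes to the right and down, at radius r is drawn at 1 + k1 r^2 times it, then the intrinsics apply), "camera_from_world" (4x4, takes a point from world to camera coordinates). Camera axes: x right, y down, z forward; pixel columns grow to the right and rows downward; lengths in mm; the calibration is good to about 2 mm. A picture is of the moment at which its call begins. camera_info takes no time and is no camera call.
- env.job_done(): hands the job in, once; it reports no verdict.
Trained networks look in the newest picture that a camera, given by its name, has taken for a name from the list of things; names that differ only in an ending like _2 or _b are one class to them, and where a whole thing is asked for, a point or a joint stands for the part that bears it (a point fixed in the world has none). Each returns a list of dicts, best first, with "p" (0 to 1); they miss things now and then, are a little off and sometimes report something else, mostly with a low value. They report only what shows in the picture. A call takes as long as a camera call.
- env.masks_of(camera, label): "region" (384x512 bool, what is visible of it) and "location" ([column, row] in pixels, amid what is visible of it).
The state is a dict: "time_s": time; "qpos": joint angles; "qvel": joint speeds; "effort": joint torques, N m; "ee_pos": TCP position; "ee_rot": TCP orientation; "force": force on the tool from outside, world axes, zero at the start; "torque": the same for the moment, N m; "gripper_width": finger opening in mm.
Only numpy, scipy, OpenCV 4.12 (cv2) and the standard library are available. Lean on these libraries where they do the work, as an engineer would, in place of code of your own. Each camera call takes 0.05 s, during which the arm holds its last target.

### The job

On the bottle-labelling fixture, push the cam's lever round with a fingertip until the cam is at its low point, against its stop, and only then push the roller slide fully forward to its stop, behind the bottle in the nest. Leave the slide back until the cam is at its low point, lift nothing, and leave the bottle in the nest and all the loose things around the fixture where they stand.

Things in the scene. Friction and masses are not known exactly. Their poses are not given: they have to be found in the camera images.
- fixture: Aluminium base plate 280 x 270 x 12 mm fixed on the table. Origin on the table surface; plate from x -135 to 145, y -135 to 135 mm. Its +x is 'forward' (away from the robot, within 20 degrees), y left, z up. Roller slide on the right (line y = -55 mm, along x), cam on the left, and a grey bottle nest at the front end of the slide's line. Heights below are above the table.
- slide (a joint): Roller slide, position in m along the fixture's +x: 0 fully back, 0.050 fully forward at its stop. Starts at 0 to 0.012, stays where left (3 N friction, plus 20 N per m/s). A push plate stands at its rear, an upright black roller (28 mm across) at its front; at 0.050 the roller is 4 mm short of the bottle.
- push_plate (a point): Middle of the rear (robot-side) face of the slide's push plate, 62 mm above the table: a steel plate 60 mm wide, 10 mm thick, top edge 86 mm above the table, facing the fixture's -x. It moves with the slide; at slide = 0 it lies at x -90, y -55 mm of the fixture. The space behind it is free.
- cam (a joint): Eccentric cam, rad: angle of its lever from the fixture's +x, counterclockwise seen from above. 0 is the low point, at a solid stop: the lever points straight forward and the disc's thin side faces the follower. Starts at 1.5 to 2.2 (lever out to the left or back left): push the lever clockwise seen from above. Stays where left (about 4 to 6 N at the pin).
- cam_pivot (a point): Cam's vertical axis, top of the pivot boss, 46 mm above the table, at x 30, y 55 mm of the fixture. The cam is a round dark steel disc 68 mm across, 14 mm thick (top 32 mm above the table), whose centre lies 20 mm from this axis, under the lever.
- cam_pin (a point): Centre of the top end of the lever's upright black pin, 85 mm above the table. The pin is 14 mm across and stands 60 mm from the pivot axis at the end of the flat lever; it is free from 44 to 85 mm above the table. It moves with the cam.
- sample: Clear bottle 40 mm across, 72 mm tall, standing in the grey nest on the fixture (nest walls up to 42 mm above the table), in front of the roller. Leave it alone. Origin: centre of its underside.
- bottle_a: Clear empty bottle, 40 mm across, 72 mm tall, standing to the right of the fixture. Bystander. Origin: centre of its underside.
- bottle_b: Same kind of clear bottle, also to the right of the fixture, farther from the robot. Bystander. Origin: centre of its underside.
- core: Brown cardboard label core, a tube 42 mm across, 26 mm tall, standing on the near left corner of the fixture's base plate. Bystander. Origin: centre of its underside.
- jar: Small jar 52 mm across, 60 mm tall, to the left of the fixture. Bystander. Origin: centre of its underside.
- driver: Screwdriver 160 mm long, black handle, lying on the table along the left edge of the fixture. Bystander. Origin: on its underside.
- capstack: Short white plastic plug 28 mm across, 18 mm tall, on the table at the near right of the fixture. Bystander. Origin: centre of its underside.
- follower (a point): Middle of the front edge of the slide's follower, a flat steel bar across the fixture (y -50 to 75 mm, 18 to 32 mm above the table) that meets the cam's rim and holds the slide back unless the cam is near its low point. At slide = 0 this point lies at x -36, y 55 mm of the fixture.

How it is judged (in metres and radians):
On the way, in this order (a step that is already met when the one before it is completed fails the run):
1. the cam is at its low point (within 0.2 rad) while the slide is still back (under 20 mm) (value of joint cam below 0.2 rad and value of joint slide below 0.02 m), for 0.2 s.
2. the slide is fully forward (within 4 mm of its stop) with the cam still at its low point (value of joint slide above 0.046 m and value of joint cam below 0.2 rad), for 0.2 s.
At the end, for the whole second after the job is handed in: The cam is within 0.2 rad of its low point and the slide within 4 mm of its front stop, both at rest; the bottle in the nest is upright within 10 mm of its place, and every other loose thing is within 20 mm of where it stood (all of step 2 and velocity of joint slide below 0.005 m/s and velocity of joint cam below 0.05 rad/s and distance of sample from where it was at the start of the episode below 0.01 m and angle between sample's own z axis and vertical below 0.15 rad and distance of each of bottle_a, bottle_b, core, jar, driver, capstack from where it was at the start of the episode below 0.02 m); the robot touches nothing.
It fails at once if the slide is pushed forward (past 20 mm) while the cam is not at its low point (value of joint slide above 0.02 m and value of joint cam above 0.3 rad).
It fails at once if the bottle in the nest is lifted, carried or knocked (moved over 15 mm or tilted over 0.3 rad) (distance of sample from where it was at the start of the episode above 0.015 m or angle between sample's own z axis and vertical above 0.3 rad).
It fails at once if a loose thing around the fixture is lifted, carried or pushed more than 30 mm (distance of any of bottle_a, bottle_b, core, jar, driver, capstack from where it was at the start of the episode above 0.03 m).
It also fails if it takes over 48 s, if anything falls off the work surface, if the arm or the gripper's body presses on something with over 40 N, if the wrist force passes 120 N, or if a joint passes its speed limit or range.

## Working session

There is one attempt and no reset: what is moved stays moved. The work goes in short steps, Python scripts to look and compute and a shell command to move; the robot and the scene stay as the last step left them, time stands still between calls to the robot, and variables do not carry over. Pictures are saved under pics/ and viewed, and the job is handed in when it is done.

```bash
ls; mkdir -p pics; cat > h.py <<'E'
import numpy as np, cv2
from workcell import env
def save(cam,name):
    im=env.grab_frame(cam); cv2.imwrite('pics/'+name,im[:,:,::-1]); return im
def proj(cam,P):
    c=env.camera_info(cam);T=np.array(c["camera_from_world"]);P=np.atleast_2d(P)
    q=P@T[:3,:3].T+T[:3,3];s=q[:,:2]/q[:,2:];r2=(s**2).sum(1,keepdims=True);s=s*(1+c["k1"]*r2)
    return s*[c["fx"],c["fy"]]+[c["cx"],c["cy"]]
def ray(cam,uv):
    c=env.camera_info(cam);T=np.array(c["camera_from_world"])
    d=(np.array(uv,float)-[c["cx"],c["cy"]])/[c["fx"],c["fy"]];s=d.copy()
    for _ in range(20): s=d/(1+c["k1"]*(s@s))
    R=T[:3,:3];o=-R.T@T[:3,3];v=R.T@np.array([s[0],s[1],1]);return o,v
def atz(cam,uv,z):
    o,v=ray(cam,uv);return o+v*(z-o[2])/v[2]
E
python3 - <<'E'
from h import *
np.set_printoptions(precision=2,suppress=True)
for c in("scene","top"):
    save(c,c+"0.png"); i=env.camera_info(c);T=np.array(i["camera_from_world"]);print(c,i["fx"],i["k1"],-T[:3,:3].T@T[:3,3],T[2,:3])
for n in ["fixture","cam_pin","cam_pivot","push_plate","follower","sample","core","capstack","jar","driver","bottle_a"]:
  for c in("top","scene"):
    print(n,c,[(round(d["p"],2),np.round(d["location"],1).tolist(),int(d["region"].sum())) for d in env.masks_of(c,n)][:3])
print(env.state())
E
```

```text
pics
scene 378.4922531116075 -0.03697234132472468 [1086.07   76.07  748.04] [-0.57 -0.03 -0.82]
top 373.03879900913034 0.04145324014613699 [491.38  33.09 776.18] [ 0.13  0.02 -0.99]
fixture top [(0.78, [272.0, 193.3], 16664)]
fixture scene [(0.86, [247.4, 206.2], 11296)]
cam_pin top [(0.9, [238.5, 177.3], 952)]
cam_pin scene [(0.82, [279.4, 211.8], 784), (0.74, [303.3, 172.6], 245)]
cam_pivot top [(0.73, [238.3, 175.6], 1038)]
cam_pivot scene [(0.72, [282.4, 211.4], 798)]
push_plate top [(0.85, [293.8, 210.9], 1801)]
push_plate scene [(0.79, [232.3, 180.2], 1481), (0.49, [171.3, 172.0], 409)]
follower top [(0.98, [292.6, 207.0], 1757)]
follower scene [(0.62, [233.4, 181.0], 1549)]
sample top [(0.79, [305.1, 154.4], 375)]
sample scene [(0.67, [213.8, 222.4], 409)]
core top [(0.53, [201.7, 228.8], 207)]
core scene [(0.75, [299.5, 171.9], 268)]
capstack top [(0.53, [357.3, 265.0], 180)]
capstack scene [(0.53, [187.6, 146.0], 119)]
jar top [(0.56, [187.9, 151.9], 629), (0.54, [304.1, 152.5], 365)]
jar scene [(0.9, [323.1, 232.7], 655), (0.48, [300.9, 172.5], 278)]
driver top [(0.86, [173.3, 233.7], 608), (0.27, [304.4, 153.3], 392)]
driver scene [(0.56, [332.1, 173.2], 304)]
bottle_a top [(0.85, [362.7, 166.4], 442)]
bottle_a scene [(0.96, [170.5, 175.2], 391), (0.91, [165.8, 208.1], 445)]
{'time_s': 1.2, 'qpos': array([-74.89,  18.31,  89.64,  -0.  ,  72.04,  -1.15]), 'qvel': array([-0.06,  0.01, -0.15, -0.06, -0.05, -0.06]), 'effort': array([  0.  , -41.24, -23.22,   0.07,   0.04,  -0.  ]), 'ee_pos': array([ 161.01, -552.04,  214.01]), 'ee_rot': array([ -89.99,   -0.  , -163.74]), 'force': array([-0.37, -0.22, -0.1 ]), 'torque': array([ 0.03, -0.02, -0.  ]), 'gripper_width': 91.20478528507665}
```

```bash
python3 - <<'E'
import cv2
a=cv2.imread('pics/top0.png');cv2.imwrite('pics/t1.png',cv2.resize(a[100:300,140:400],None,fx=3,fy=3,interpolation=cv2.INTER_CUBIC))
a=cv2.imread('pics/scene0.png');cv2.imwrite('pics/s1.png',cv2.resize(a[110:270,140:370],None,fx=3.4,fy=3.4,interpolation=cv2.INTER_CUBIC))
E
```

```text
(no output)
```

View pics/t1.png

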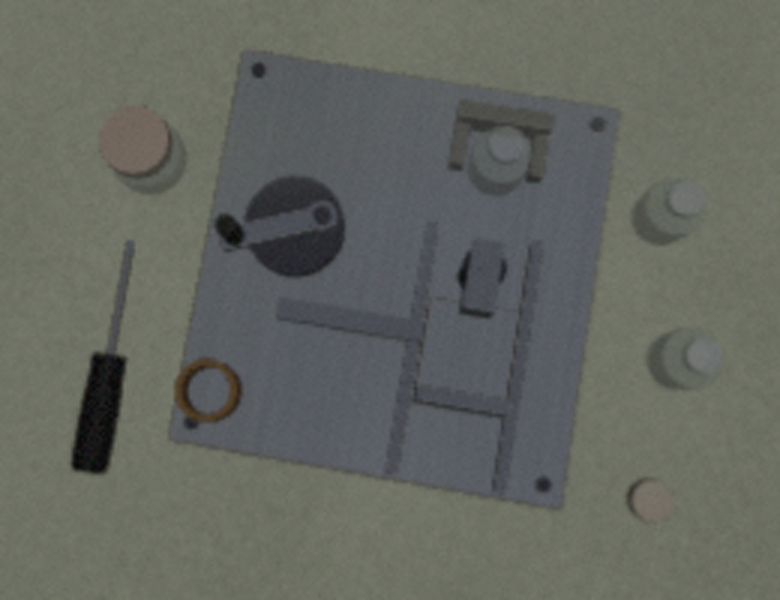

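View pics/s1.png

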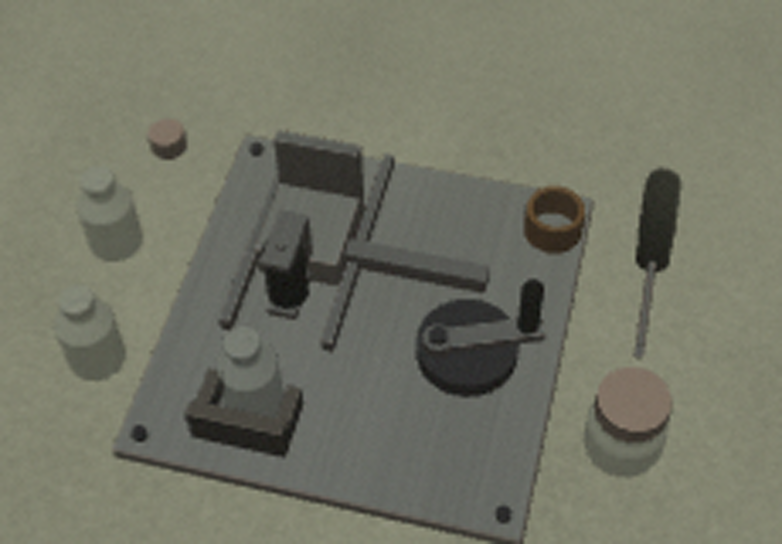

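The top picture shows the plate with crop corners FL(243,51), FR(620,110), NR(562,506) and NL(170,440). The lever points left and slightly back, with its pin at about (230,228). The slide is back and the core is at (207,390). Next I fit the fixture pose from the corners.

```bash
python3 - <<'E'
from h import *
from scipy.optimize import least_squares
np.set_printoptions(precision=1,suppress=True)
t=np.array([[243,51],[620,110],[562,506],[170,440]])/3+[140,100]-.33
s=np.array([[522,543],[117,455],[247,134],[594,201]])/3.4+[140,110]-.33
C=np.array([[145,135,12],[145,-135,12],[-135,-135,12],[-135,135,12]],float)
def W(p,L):
    c,s_=np.cos(p[2]),np.sin(p[2]);L=np.atleast_2d(L);return np.c_[p[0]+c*L[:,0]-s_*L[:,1],p[1]+s_*L[:,0]+c*L[:,1],L[:,2]]
for use in("t","s","ts"):
    f=lambda p:np.concatenate(([ (proj("top",W(p,C))-t).ravel()] if "t" in use else [])+([(proj("scene",W(p,C))-s).ravel()] if "s" in use else []))
    r=least_squares(f,[500,0,0],x_scale=[100,100,.1]);print(use,r.x[:2],np.degrees(r.x[2]),r.fun)
p=r.x
open('fx.py','w').write("p=%r\n"%(list(map(float,p)),))
# pin: fit angle
piv=W(p,[30,55,46]);print("pivot",piv,proj("top",piv),proj("scene",piv))
for a in np.arange(1.5,2.3,.1):
    L=[[30+60*np.cos(a),55+60*np.sin(a),z] for z in(85,44)]
    print(round(a,2),((proj("top",W(p,L))-[140,100])*3).ravel(),((proj("scene",W(p,L))-[140,110])*3.4).ravel())
for sl in(0,.006,.012):
    L=[[-80+sl*1e3,-25,86],[-80+sl*1e3,-85,86]]
    print(sl,((proj("top",W(p,L))-[140,100])*3).ravel(),((proj("scene",W(p,L))-[140,110])*3.4).ravel())
for n,uv,z in [("core",(201.7,228.8),13+12),("jar",(185,147),60),("driverhandle",(173,238),10)]: 
    q=atz("top",uv,z);c,s_=np.cos(p[2]),np.sin(p[2]);d=q[:2]-p[:2];print(n,q,c*d[0]+s_*d[1],-s_*d[0]+c*d[1])
E
```

```text
t [590.   24.1] -11.057574437494033 [-0.4 -1.1  0.6 -1.2  0.7  1.5 -0.9  0.5]
s [593.5  27.9] -11.290945756677768 [ 1.1  0.7 -1.4 -0.6 -0.5  0.1  0.8 -0.7]
ts [591.3  25.7] -11.128285328048264 [-1.1 -1.7 -0.2 -1.7 -0.2  0.9 -1.7 -0.2  0.3 -0.5 -2.1 -1.4 -1.4 -0.5
 -0.3 -1.6]
pivot [[631.3  73.9  46. ]] [[246.3 170.5]] [[268.5 207.6]]
1.5 [223.2 178.4 232.1 191.7] [531.  321.9 526.2 357. ]
1.6 [221.3 187.5 230.3 200.3] [533.  314.  528.1 349.3]
1.7 [220.3 196.8 229.4 209.1] [533.9 306.1 529.1 341.5]
1.8 [220.3 206.2 229.3 218. ] [533.9 298.1 529.1 333.8]
1.9 [221.2 215.5 230.2 226.8] [533.  290.3 528.2 326.1]
2.0 [223.  224.7 231.9 235.5] [531.1 282.5 526.4 318.5]
2.1 [225.8 233.6 234.6 244. ] [528.3 275.  523.7 311.1]
2.2 [229.4 242.3 238.  252.1] [524.6 267.7 520.2 304. ]
0 [412.7 394.8 510.  411.4] [358.6 144.9 274.2 129.8]
0.006 [414.2 385.  511.5 401.7] [356.4 151.4 271.7 136.2]
0.012 [415.8 375.4 513.  391.9] [354.1 158.  269.1 142.6]
core [519.  167.3  25. ] -98.20936753784473 124.99987247816212
jar [679.6 193.3  60. ] 54.27294812516488 181.46599479833029
driverhandle [502.5 228.9  10. ] -126.2979400306227 182.20526453147744
```

```bash
cat >> h.py <<'E'
from fx import p as FP
def W(L,p=FP):
    c,s_=np.cos(p[2]),np.sin(p[2]);L=np.atleast_2d(L).astype(float);return np.c_[p[0]+c*L[:,0]-s_*L[:,1],p[1]+s_*L[:,0]+c*L[:,1],L[:,2]]
def F(P,p=FP):
    c,s_=np.cos(p[2]),np.sin(p[2]);d=np.array(P[:2])-p[:2];return np.array([c*d[0]+s_*d[1],-s_*d[0]+c*d[1],P[2]])
def tool(yaw): # columns x,y,z of tool-down
    c,s=np.cos(np.radians(yaw)),np.sin(np.radians(yaw));return np.array([[c,0,-s],[s,0,c],[0,-1,0]])
def lev(a,tang,z): # TCP in world for lever angle a, tang mm ccw-side of pin
    return W([30+60*np.cos(a)-tang*np.sin(a),55+60*np.sin(a)+tang*np.cos(a),z])[0]
E
python3 - <<'E'
from h import *
np.set_printoptions(precision=1,suppress=True)
a=1.97; q=lev(a,33,214); print("pin",lev(a,0,85),"target",q,F(q))
y=np.degrees(a+FP[2])-180; print("yaw wanted",y)
s=env.state();d=q-s["ee_pos"];print(d, d@tool(-163.74), d@tool(-163.74)/22)
E
```

```text
pin [619.1 132.7  85. ] target [586.8 125.9 214. ] [-23.7  97.5 214. ]
yaw wanted -78.25559968727609
[425.8 678.   -0. ] [-598.6    0.  -531.6] [-27.2   0.  -24.2]
```

```bash
python3 -m handwheel '[[0,[-15,0,-13],[0,0,0]],[0,[-28,0,-25],[0,0,0]],[0,[-28,0,-25],[0,0,0]],[0,[-28,0,-25],[0,0,0]],[0,[-28,0,-25],[0,0,0]],[0,[-28,0,-25],[0,0,0]],[0,[-28,0,-25],[0,0,0]],[0,[-28,0,-25],[0,0,0]],[0,[-28,0,-25],[0,0,0]],[0,[-28,0,-25],[0,0,0]]]'
python3 -m handwheel '[[0,[-28,0,-25],[0,0,0]],[0,[-28,0,-25],[0,0,0]],[0,[-28,0,-25],[0,0,0]],[0,[-28,0,-25],[0,0,0]],[0,[-28,0,-25],[0,0,0]],[0,[-28,0,-25],[0,0,0]],[0,[-28,0,-25],[0,0,0]],[0,[-28,0,-25],[0,0,0]],[0,[-28,0,-25],[0,0,0]],[0,[-28,0,-25],[0,0,0]]]'
```

```text
time_s: 2.03
ee_pos: [351.3, -247.2, 214.2]
ee_rot: [-90.0, 0.0, -163.8]
force: [0.8, 0.5, 0.8]
gripper_width: 27.2
time_s: 2.87
ee_pos: [550.2, 71.5, 214.0]
ee_rot: [-90.0, 0.0, -163.7]
force: [0.0, -0.3, 0.1]
gripper_width: 0.4
```

```bash
python3 -m handwheel '[[0,[-25,0,-21],[0,0,0]],[0,[-25,0,-21],[0,0,0]],[0,[0,0,0],[0,-7,0]],[0,[0,0,0],[0,-7,0]],[0,[0,0,0],[0,-7,0]],[0,[0,0,0],[0,-7,0]],[0,[0,0,0],[0,-7,0]],[0,[0,0,0],[0,-7,0]],[0,[0,0,0],[0,-7,0]],[0,[0,0,0],[0,-7,0]]]'
python3 -m handwheel '[[0,[0,0,0],[0,-7,0]],[0,[0,0,0],[0,-7,0]],[0,[0,0,0],[0,-7,0]],[0,[0,0,0],[0,-7,0]],[0,[0,0,0],[0,-1.5,0]],[0,[0,0,0],[0,0,0]],[0,[0,20,0],[0,0,0]],[0,[0,25,0],[0,0,0]],[0,[0,25,0],[0,0,0]],[0,[0,20,0],[0,0,0]]]'
python3 - <<'E'
from h import *
np.set_printoptions(precision=1,suppress=True)
t=save("top","t2.png");s=save("scene","s2.png")
cv2.imwrite('pics/t3.png',cv2.resize(t[120:260,150:350,::-1],None,fx=4,fy=4)); cv2.imwrite('pics/s3.png',cv2.resize(s[120:260,200:360,::-1],None,fx=4,fy=4))
e=env.state();print(e["qpos"],e["ee_pos"],e["ee_rot"],F(e["ee_pos"]),e["force"])
E
```

```text
time_s: 3.7
ee_pos: [585.7, 124.0, 213.9]
ee_rot: [-90.0, -0.0, -107.4]
force: [0.0, -0.0, 0.4]
gripper_width: 0.5
time_s: 4.53
ee_pos: [585.1, 123.8, 122.3]
ee_rot: [-90.1, -0.0, -78.3]
force: [-0.1, -0.1, 1.1]
gripper_width: 0.1
[10.8 24.5 94.3 -0.  61.7 -0.9] [583.2 123.4 120.5] [-90.4   0.  -78.3] [-26.8  94.3 120.5] [-1.   0.6 -0.3]
```

View pics/s3.png

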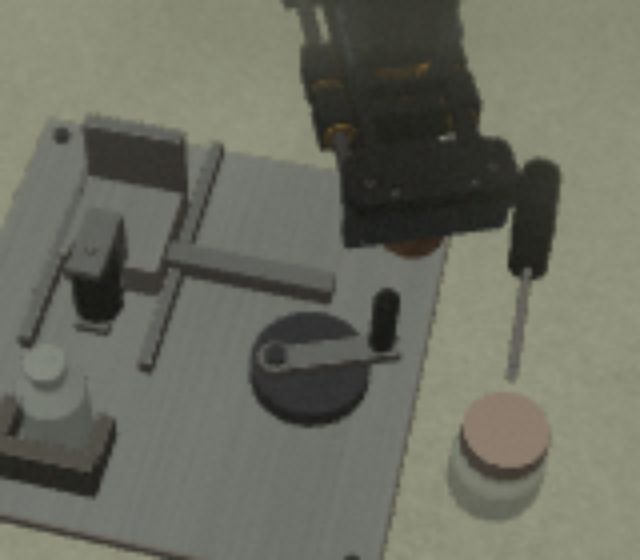

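View pics/t3.png

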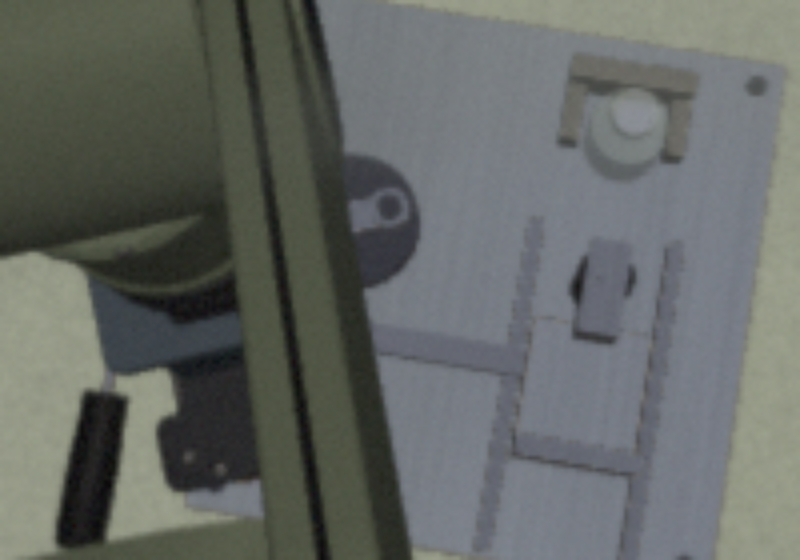

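The scene view shows the pin at crop (385,300), still untouched. The gripper is behind it (robot side), clear of the core and jar. Now I lower to z≈56.

```bash
python3 -m handwheel '[[0,[0,15,0],[0,0,0]],[0,[0,15,0],[0,0,0]],[0,[0,15,0],[0,0,0]],[0,[0,12,0],[0,0,0]],[0,[0,7,0],[0,0,0]],[0,[0,0,0],[0,0,0]],[0,[0,0,0],[0,0,0]],[0,[0,0,0],[0,0,0]],[0,[0,0,0],[0,0,0]],[0,[0,0,0],[0,0,0]]]'
python3 - <<'E'
from h import *
np.set_printoptions(precision=1,suppress=True)
s=save("scene","s4.png");e=env.state();P=e["ee_pos"]
print(P,e["ee_rot"],F(P),e["force"],(proj("scene",P)-[200,120])*4)
cv2.imwrite('pics/s5.png',cv2.resize(s[120:260,200:360,::-1],None,fx=4,fy=4))
# contact plan
yaw=e["ee_rot"][2];T=tool(yaw);d=lev(1.97,20.5,P[2])-P;print("to contact tool axes",d@T)
# rigid arc step 6deg: shift in tool frame
th=np.radians(6)
for r in [0]:
  q0=lev(1.97,20.5,0);q1=lev(1.97-th,20.5,0);print("step6 in tool",(q1-q0)@T)
E
```

```text
time_s: 5.47
ee_pos: [586.3, 124.1, 60.8]
ee_rot: [-89.9, -0.0, -78.2]
force: [0.2, 0.6, 0.0]
gripper_width: 0.9
[586.1 124.   60.7] [-89.9  -0.  -78.2] [-24.   95.4  60.7] [0.4 0.3 0.2] [[366.  271.3]]
to contact tool axes [-1.7  0.  13.6]
step6 in tool [-1.8  0.   6.4]
```

View pics/s5.png

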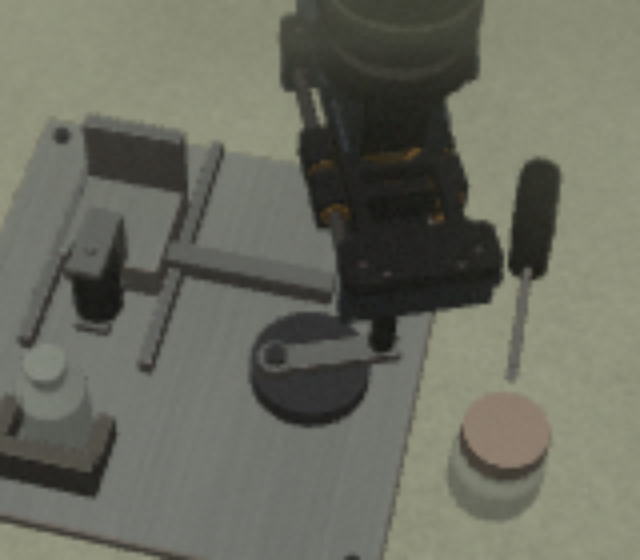

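```bash
python3 -m handwheel '[[0,[0,4,4],[0,0,0]],[0,[-1,0,4],[0,0,0]],[0,[-1,0,3],[0,0,0]],[0,[0,0,3],[0,0,0]],[0,[-1.8,0,6.4],[0,6,0]],[0,[-1.8,0,6.4],[0,6,0]],[0,[-1.8,0,6.4],[0,6,0]],[0,[0,0,0],[0,0,0]],[0,[0,0,0],[0,0,0]],[0,[0,0,0],[0,0,0]]]'
python3 - <<'E'
from h import *
np.set_printoptions(precision=1,suppress=True)
s=save("scene","s6.png");e=env.state();P=e["ee_pos"]
print(P,e["ee_rot"],F(P),e["force"],e["qpos"])
yaw=e["ee_rot"][2];a=np.radians(yaw+180)-FP[2];print("lever angle from yaw",a, "should be",lev(a,20.5,P[2]),(lev(a,20.5,P[2])-P)@tool(yaw))
cv2.imwrite('pics/s7.png',cv2.resize(s[120:260,200:360,::-1],None,fx=4,fy=4))
E
```

```text
time_s: 6.35
ee_pos: [617.0, 135.8, 55.6]
ee_rot: [-90.1, -0.0, -96.1]
force: [-2.0, -1.1, 0.2]
gripper_width: 0.6
[617.  135.8  55.7] [-90.   -0.  -96.2] [  4.  112.9  55.7] [-1.3 -1.7 -1.5] [11.4 30.8 93.8 -0.  55.5 17.5]
lever angle from yaw 1.6576181171778843 should be [617.4 135.8  55.7] [-0.   0.   0.3]
```

View pics/s7.png

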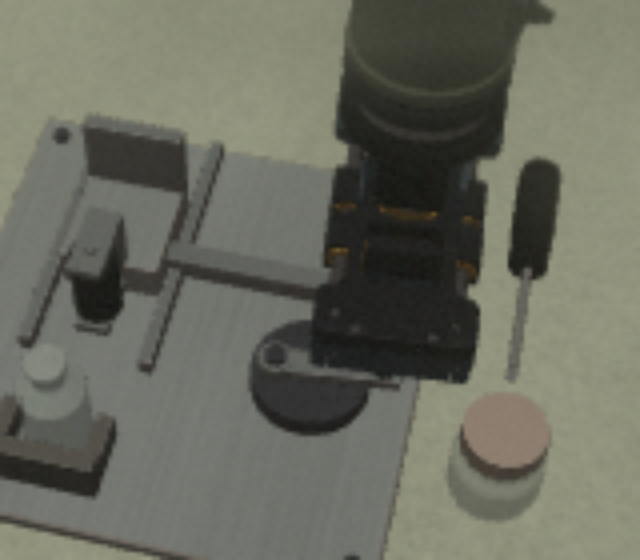

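The lever is turning: its tip has moved from crop row 355 to 383. Continuing along the arc.

```bash
python3 -m handwheel '[[0,[-1.8,0,6.4],[0,6,0]],[0,[-1.8,0,6.4],[0,6,0]],[0,[-1.8,0,6.4],[0,6,0]],[0,[-1.8,0,6.4],[0,6,0]],[0,[-1.8,0,6.4],[0,6,0]],[0,[-1.8,0,6.4],[0,6,0]],[0,[-1.8,0,6.4],[0,6,0]],[0,[-1.8,0,6.4],[0,6,0]],[0,[0,0,0],[0,0,0]],[0,[0,0,0],[0,0,0]]]'
python3 - <<'E'
from h import *
np.set_printoptions(precision=2,suppress=True)
s=save("scene","s8.png");e=env.state();P=e["ee_pos"]
print(P,e["ee_rot"],F(P),e["force"],e["qpos"])
yaw=e["ee_rot"][2];a=(np.radians(yaw+180)-FP[2]);print("lever angle from yaw",a,(lev(a,20.5,P[2])-P)@tool(yaw))
cv2.imwrite('pics/s9.png',cv2.resize(s[120:260,200:360,::-1],None,fx=4,fy=4))
E
```

```text
time_s: 7.23
ee_pos: [667.9, 126.0, 55.6]
ee_rot: [-90.0, -0.0, -144.1]
force: [-2.0, 0.7, -0.9]
gripper_width: 0.6
[667.9  125.99  55.67] [ -90.02    0.   -144.09] [ 55.84 113.15  55.67] [-2.16  0.44 -0.66] [ 9.7  34.51 86.53  0.02 58.97 63.78]
lever angle from yaw 0.8210027163928376 [0.17 0.   0.22]
```

View pics/s9.png

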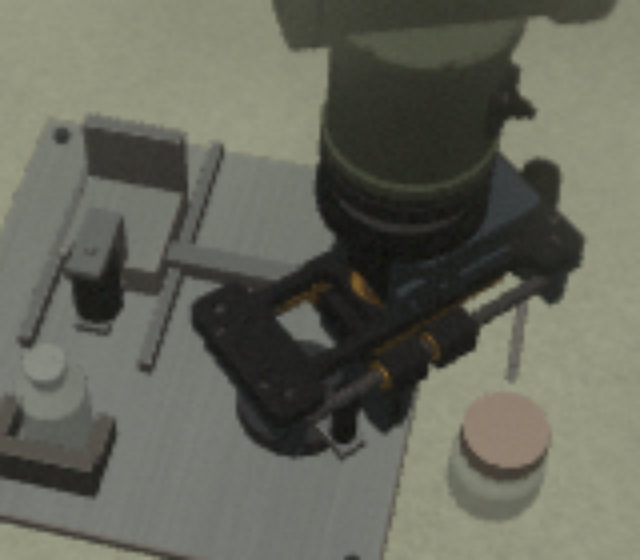

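The pin at crop (345,425) is ahead of the finger and the lever is at about 45°. Now the rest, easing off at the end.

```bash
python3 -m handwheel '[[0,[-1.8,0,6.4],[0,6,0]],[0,[-1.8,0,6.4],[0,6,0]],[0,[-1.8,0,6.4],[0,6,0]],[0,[-1.8,0,6.4],[0,6,0]],[0,[-1.8,0,6.4],[0,6,0]],[0,[-1.8,0,6.4],[0,6,0]],[0,[-1.8,0,6.4],[0,6,0]],[0,[-0.9,0,3.2],[0,3,0]],[0,[0,0,0],[0,0,0]],[0,[0,0,0],[0,0,0]]]'
python3 - <<'E'
from h import *
np.set_printoptions(precision=2,suppress=True)
s=save("scene","s10.png");e=env.state();P=e["ee_pos"]
print(P,e["ee_rot"],F(P),e["force"],e["qpos"])
yaw=e["ee_rot"][2];a=(np.radians((yaw+180)%360)-FP[2]);print("lever angle from yaw",a,(lev(a,20.5,P[2])-P)@tool(yaw),(lev(0,20.5,P[2])-P)@tool(yaw))
cv2.imwrite('pics/s11.png',cv2.resize(s[120:260,200:360,::-1],None,fx=4,fy=4))
E
```

```text
time_s: 8.12
ee_pos: [694.4, 85.2, 55.9]
ee_rot: [-90.1, 0.1, 170.9]
force: [0.3, 2.6, -1.5]
gripper_width: 0.6
[694.38  85.18  55.93] [-90.05   0.09 170.91] [89.69 78.22 55.93] [ 0.99  3.9  -2.5 ] [  6.04  36.05  83.43   0.03  60.42 105.11]
lever angle from yaw 6.31877023800024 [0.48 0.   0.59] [-0.21  0.    2.73]
```

View pics/s11.png

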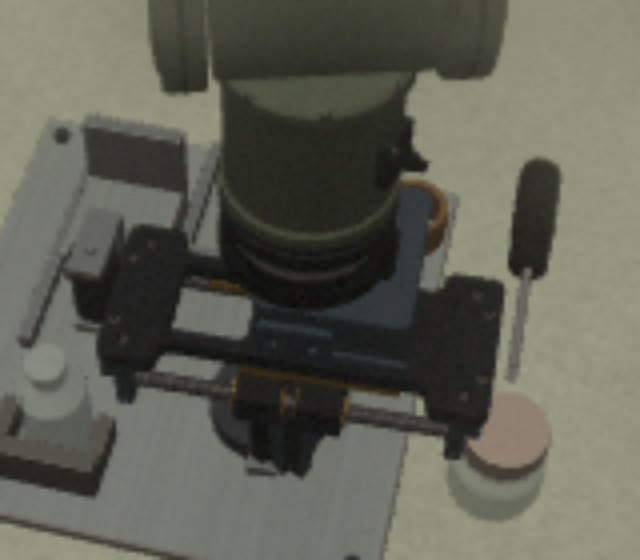

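```bash
python3 -m handwheel '[[0,[0,0,1],[0,0,0]],[0,[0,0,1],[0,0,0]],[0,[0,0,1],[0,0,0]],[0,[0,0,0.5],[0,0,0]],[0,[0,0,0.5],[0,0,0]],[0,[0,0,0],[0,0,0]],[0,[0,0,0],[0,0,0]],[0,[0,0,0],[0,0,0]],[0,[0,0,0],[0,0,0]],[0,[0,0,0],[0,0,0]]]'

```

```text
time_s: 9.0
ee_pos: [693.9, 80.6, 56.3]
ee_rot: [-90.0, 0.1, 170.8]
force: [3.0, 4.5, -2.3]
gripper_width: 0.3
```

```bash
python3 -m handwheel '[[0,[0,0,1],[0,0,0]],[0,[0,0,1],[0,0,0]],[0,[0,0,0.5],[0,0,0]],[0,[0,0,0],[0,0,0]],[0,[0,0,0],[0,0,0]],[0,[0,0,0],[0,0,0]],[0,[0,0,0],[0,0,0]],[0,[0,0,0],[0,0,0]],[0,[0,0,0],[0,0,0]],[0,[0,0,0],[0,0,0]]]'

```

```text
time_s: 9.83
ee_pos: [693.5, 78.0, 56.4]
ee_rot: [-90.0, 0.1, 170.8]
force: [3.3, 3.7, -0.5]
gripper_width: 0.1
```

```bash
python3 -m handwheel '[[0,[0,0,1],[0,0,0]],[0,[0,0,1],[0,0,0]],[0,[0,0,1],[0,0,0]],[0,[0,0,0],[0,0,0]],[0,[0,0,0],[0,0,0]],[0,[0,0,0],[0,0,0]],[0,[0,0,0],[0,0,0]],[0,[0,0,0],[0,0,0]],[0,[0,0,0],[0,0,0]],[0,[0,0,0],[0,0,0]]]'
python3 - <<'E'
from h import *
s=save("scene","s12.png");t=save("top","t12.png")
cv2.imwrite('pics/s13.png',cv2.resize(s[160:260,220:340,::-1],None,fx=6,fy=6,interpolation=cv2.INTER_CUBIC))
E
```

```text
time_s: 10.67
ee_pos: [693.6, 77.7, 56.5]
ee_rot: [-90.3, 0.2, 170.7]
force: [4.4, 10.1, -1.9]
gripper_width: 0.4
```

View pics/s13.png

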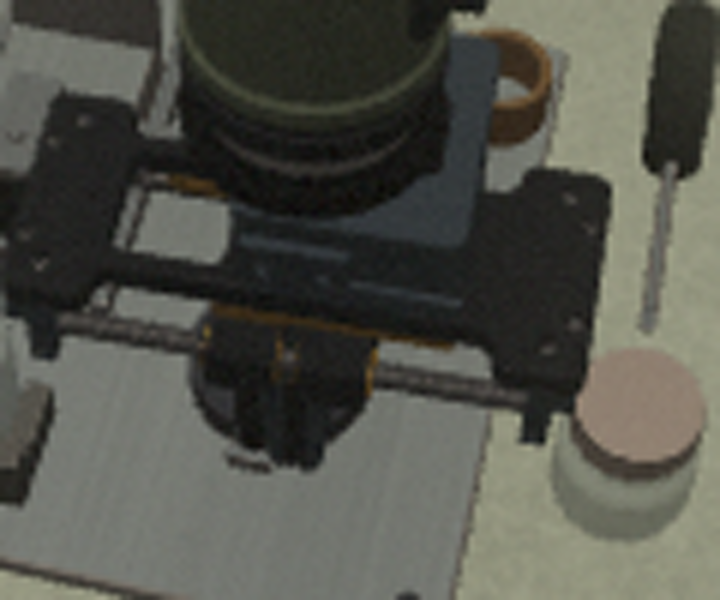

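The force rose to 11 N with no further motion, so the cam is at its stop. Now I back off and lift.

```bash
python3 -m handwheel '[[0,[0,0,-3],[0,0,0]],[0,[0,0,-6],[0,0,0]],[0,[0,0,-6],[0,0,0]],[0,[0,-5,-3],[0,0,0]],[0,[0,-20,0],[0,0,0]],[0,[0,-25,0],[0,0,0]],[0,[0,-20,0],[0,0,0]],[0,[0,-10,0],[0,0,0]],[0,[0,0,0],[0,0,0]],[0,[0,0,0],[0,0,0]]]'
python3 - <<'E'
from h import *
np.set_printoptions(precision=2,suppress=True)
e=env.state();P=e["ee_pos"];yaw=e["ee_rot"][2]
d=W([-130,-55,P[2]])[0]-P;print(P,yaw,d@tool(yaw),W([-130,-55,62]))
E
```

```text
time_s: 11.6
ee_pos: [694.9, 92.6, 136.0]
ee_rot: [-90.0, 0.0, 170.8]
force: [-0.7, 0.0, -1.0]
gripper_width: 0.0
[694.9   92.61 135.98] 170.75941785979572 [223.29   0.   133.33] [[453.1   -3.13  62.  ]]
```

```bash
python3 -m handwheel '[[0,[16,0,9],[0,0,0]],[0,[27,0,16],[0,0,0]],[0,[27,0,16],[0,0,0]],[0,[27,0,16],[0,0,0]],[0,[27,0,16],[0,0,0]],[0,[27,0,16],[0,0,0]],[0,[27,0,16],[0,0,0]],[0,[27,0,16],[0,0,0]],[0,[18,0,12],[0,2,0]],[0,[0,0,0],[0,0,0]]]'
python3 - <<'E'
from h import *
np.set_printoptions(precision=2,suppress=True)
t=save("top","t14.png");s=save("scene","s14.png")
cv2.imwrite('pics/t15.png',cv2.resize(t[120:290,150:400,::-1],None,fx=3,fy=3)); cv2.imwrite('pics/s15.png',cv2.resize(s[110:270,140:370,::-1],None,fx=3.4,fy=3.4))
e=env.state();P=e["ee_pos"];yaw=e["ee_rot"][2]
print(P,yaw,F(P),e["qpos"])
L=[[90,55,85],[30,55,46]];print((proj("scene",W(L))-[140,110])*3.4)
E
```

```text
time_s: 12.43
ee_pos: [447.6, -3.7, 134.1]
ee_rot: [-89.9, -0.4, 168.6]
force: [-0.2, -0.1, 0.1]
gripper_width: 0.2
[452.65  -2.88 135.07] 168.7311458523276 [-130.5   -54.84  135.07] [ -1.82  11.5  111.71  -0.01  56.89  99.46]
[[415.77 378.3 ]
 [436.88 331.82]]
```

View pics/s15.png

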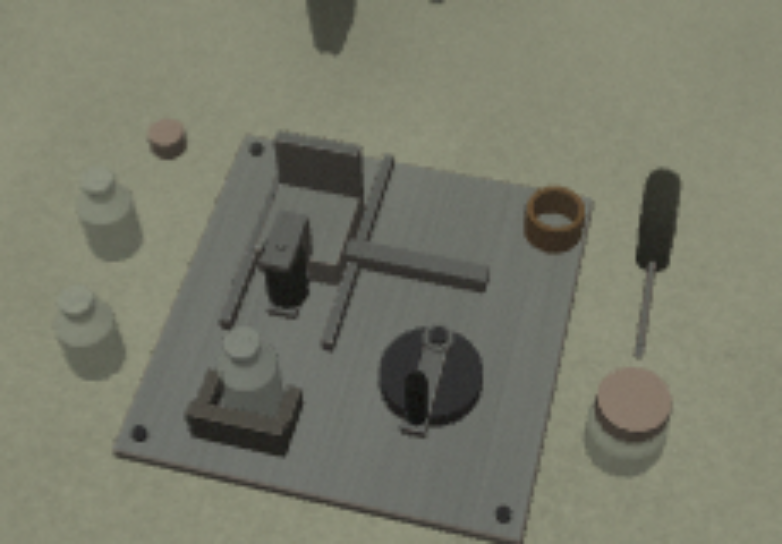

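View pics/t15.png

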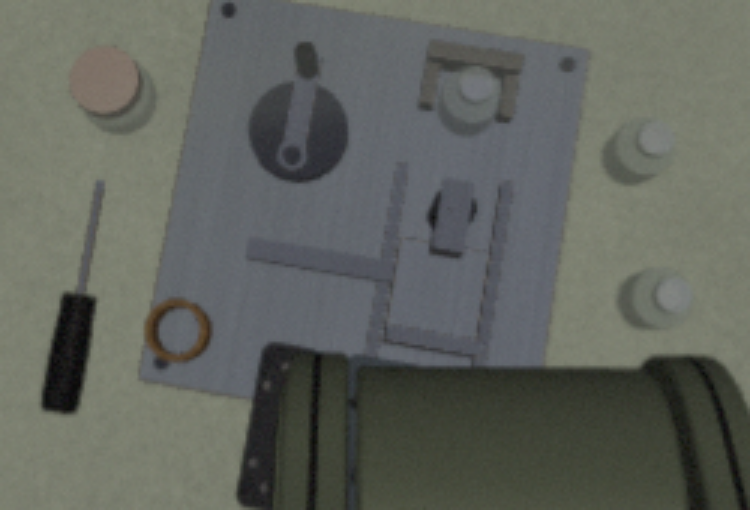

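The cam is at its low point: the pin top is at crop (416,375) against a predicted (416,378) for angle 0. The slide is still back and the bystanders are untouched. Now I lower behind the push plate.

```bash
python3 -m handwheel '[[0,[0,10,0],[0,0,0]],[0,[0,18,0],[0,0,0]],[0,[0,18,0],[0,0,0]],[0,[0,18,0],[0,0,0]],[0,[0,12,0],[0,0,0]],[0,[0,0,0],[0,0,0]],[0,[0,0,0],[0,0,0]],[0,[-4,0,0],[0,0,0]],[0,[-5,0,0],[0,0,0]],[0,[0,0,0],[0,0,0]]]'
python3 - <<'E'
from h import *
np.set_printoptions(precision=2,suppress=True)
e=env.state();P=e["ee_pos"];yaw=e["ee_rot"][2]
print(P,yaw,F(P),e["force"])
E
```

```text
time_s: 13.37
ee_pos: [465.0, -4.6, 60.9]
ee_rot: [-90.0, 0.2, 168.8]
force: [0.4, 0.0, -0.2]
gripper_width: 0.9
[464.95  -4.56  60.87] 168.76080618634376 [-118.1   -54.11   60.87] [ 0.43  0.01 -0.18]
```

```bash
python3 -m handwheel '[[0,[-4,0,0],[0,0,0]],[0,[-4,0,0],[0,0,0]],[0,[-4,0,0],[0,0,0]],[0,[-5,0,0],[0,0,0]],[0,[-5,0,0],[0,0,0]],[0,[-5,0,0],[0,0,0]],[0,[-5,0,0],[0,0,0]],[0,[-5,0,0],[0,0,0]],[0,[-5,0,0],[0,0,0]],[0,[-4,0,0],[0,0,0]]]'
python3 -m handwheel '[[0,[-4,0,0],[0,0,0]],[0,[-3,0,0],[0,0,0]],[0,[-2,0,0],[0,0,0]],[0,[-2,0,0],[0,0,0]],[0,[-1,0,0],[0,0,0]],[0,[0,0,0],[0,0,0]],[0,[0,0,0],[0,0,0]],[0,[0,0,0],[0,0,0]],[0,[0,0,0],[0,0,0]],[0,[0,0,0],[0,0,0]]]'
python3 - <<'E'
from h import *
np.set_printoptions(precision=2,suppress=True)
s=save("scene","s16.png")
cv2.imwrite('pics/s17.png',cv2.resize(s[110:270,140:370,::-1],None,fx=3.4,fy=3.4))
e=env.state();P=e["ee_pos"];print(P,F(P),e["force"])
E
```

```text
time_s: 14.2
ee_pos: [507.8, -13.5, 59.7]
ee_rot: [-90.0, -0.0, 168.8]
force: [-3.8, 0.3, 1.9]
gripper_width: 0.3
time_s: 15.03
ee_pos: [519.8, -15.6, 60.1]
ee_rot: [-90.0, 0.1, 168.8]
force: [-1.7, 0.0, -0.1]
gripper_width: 0.4
[519.76 -15.61  60.06] [-62.19 -54.37  60.06] [-1.36 -0.55 -0.52]
```

View pics/s17.png

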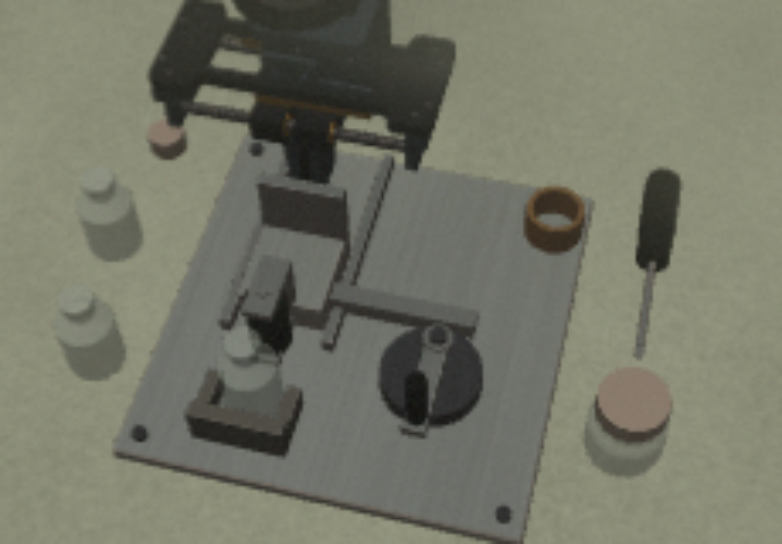

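The slide is nearly forward, and the bottle and cam are unchanged. I advance gently to the stop.

```bash
python3 -m handwheel '[[0,[-1,0,0],[0,0,0]],[0,[-1,0,0],[0,0,0]],[0,[-1,0,0],[0,0,0]],[0,[-1,0,0],[0,0,0]],[0,[-1,0,0],[0,0,0]],[0,[-1,0,0],[0,0,0]],[0,[0,0,0],[0,0,0]],[0,[0,0,0],[0,0,0]],[0,[0,0,0],[0,0,0]],[0,[0,0,0],[0,0,0]]]'
python3 -m handwheel '[[0,[-1,0,0],[0,0,0]],[0,[-1,0,0],[0,0,0]],[0,[0,0,0],[0,0,0]],[0,[0,0,0],[0,0,0]],[0,[0,0,0],[0,0,0]],[0,[0,0,0],[0,0,0]],[0,[0,0,0],[0,0,0]],[0,[0,0,0],[0,0,0]],[0,[0,0,0],[0,0,0]],[0,[0,0,0],[0,0,0]]]'
```

```text
time_s: 15.92
ee_pos: [522.8, -16.3, 60.0]
ee_rot: [-90.0, -0.3, 168.7]
force: [-8.6, 2.9, 6.1]
gripper_width: 0.5
time_s: 16.75
ee_pos: [522.8, -16.3, 60.1]
ee_rot: [-90.0, -0.5, 168.7]
force: [-12.4, 2.8, 11.2]
gripper_width: 0.8
```

The slide is up against something firm: 17 N with no further motion. I back off, lift, and check that it is really the end stop.

```bash
python3 -m handwheel '[[0,[4,0,0],[0,0,0]],[0,[6,0,0],[0,0,0]],[0,[10,0,0],[0,0,0]],[0,[15,0,0],[0,0,0]],[0,[20,0,0],[0,0,0]],[0,[20,0,0],[0,0,0]],[0,[15,-15,0],[0,0,0]],[0,[0,-25,0],[0,0,0]],[0,[0,-15,0],[0,0,0]],[0,[0,0,0],[0,0,0]]]'
python3 - <<'E'
from h import *
np.set_printoptions(precision=1,suppress=True)
t=save("top","t18.png");s=save("scene","s18.png")
cv2.imwrite('pics/t19.png',cv2.resize(t[100:290,150:400,::-1],None,fx=3,fy=3)); cv2.imwrite('pics/s19.png',cv2.resize(s[110:270,140:370,::-1],None,fx=3.4,fy=3.4))
for sl in (0,2,44,46,48,50):
    L=[[-80+sl,-25,86],[-80+sl,-85,86],[-36+sl,75,32]]
    print(sl,((proj("top",W(L))-[150,100])*3).ravel(),((proj("scene",W(L))-[140,110])*3.4).ravel())
e=env.state();print(e["time_s"],e["ee_pos"],e["force"],np.abs(e["qvel"]).max())
E
```

```text
time_s: 17.58
ee_pos: [441.5, 0.3, 118.0]
ee_rot: [-90.1, 0.5, 168.8]
force: [-0.1, -0.1, -0.1]
gripper_width: 0.3
0 [382.7 394.8 480.  411.4 243.9 306.4] [358.6 144.9 274.2 129.8 486.3 269.8]
2 [383.2 391.5 480.5 408.2 244.4 303.5] [357.9 147.1 273.4 131.9 485.7 272.1]
44 [394.1 324.1 490.7 340.2 255.4 242.4] [341.7 193.9 255.  177.9 473.2 322.1]
46 [394.7 320.9 491.2 337.  255.9 239.5] [340.9 196.2 254.2 180.1 472.5 324.5]
48 [395.2 317.7 491.7 333.8 256.5 236.7] [340.1 198.5 253.3 182.4 471.9 327. ]
50 [395.7 314.5 492.2 330.6 257.  233.8] [339.3 200.8 252.4 184.6 471.3 329.4]
17.6833 [439.3   0.3 115.2] [-0.2  0.1 -0.3] 1.5070446006857519
```

View pics/s19.png

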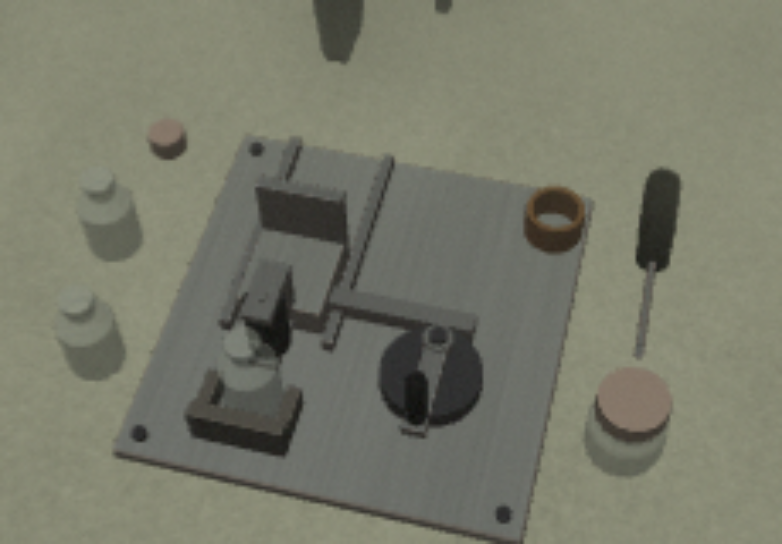

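View pics/t19.png

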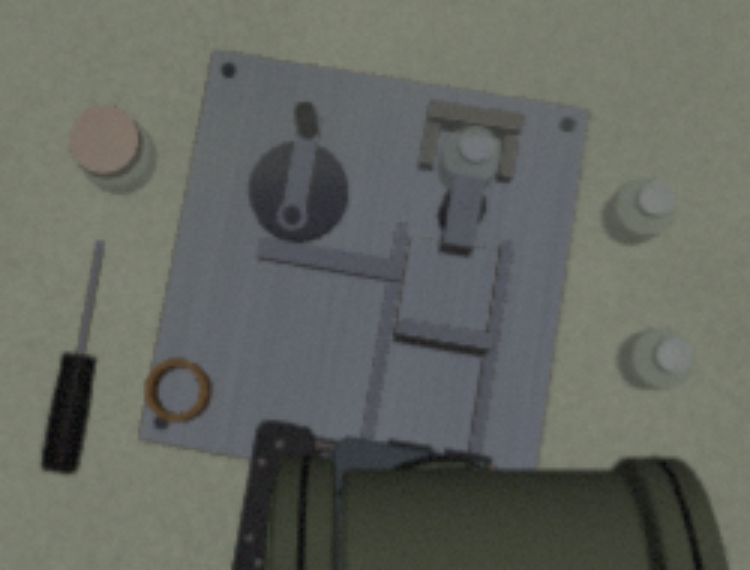

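```bash
python3 - <<'E'
from h import *
t=cv2.imread('pics/t18.png');cv2.imwrite('pics/t20.png',cv2.resize(t[130:225,225:325],None,fx=6,fy=6,interpolation=cv2.INTER_CUBIC))
np.set_printoptions(precision=1,suppress=True)
g=lambda f:cv2.cvtColor(cv2.imread('pics/'+f),cv2.COLOR_BGR2GRAY)
def match(a,b,x0,y0,x1,y1,dx,dy,r=8):
    T=a[y0:y1,x0:x1];S=b[y0+dy-r:y1+dy+r,x0+dx-r:x1+dx+r]
    m=cv2.matchTemplate(S,T,cv2.TM_CCOEFF_NORMED);_,v,_,(i,j)=cv2.minMaxLoc(m)
    def sub(l,c,h): return .5*(l-h)/(l-2*c+h)
    si=sub(m[j,i-1],m[j,i],m[j,i+1]) if 0<i<2*r else 0;sj=sub(m[j-1,i],m[j,i],m[j+1,i]) if 0<j<2*r else 0
    return np.array([dx+i-r+si,dy+j-r+sj]),v
# scene: roller top bracket & plate & follower end
s0,s1=g('scene0.png'),g('s18.png');t0,t1=g('top0.png'),g('t18.png')
for n,box,L in(("plate",(218,145,252,172),[-80,-55,70]),("followend",(264,182,287,198),[-36,65,32]),("bracket",(212,170,234,186),[-20,-55,80])):
    d,v=match(s0,s1,*box,-5,14);pp=proj("scene",W([L,[L[0]+40,L[1],L[2]]]));dd=(pp[1]-pp[0])/40;print("scene",n,d,v,"mm",d@dd/(dd@dd))
for n,box,L in(("follow",(230,196,285,218),[-36,20,32]),("bracket",(290,176,312,208),[-20,-55,80])):
    d,v=match(t0,t1,*box,3,-20);pp=proj("top",W([L,[L[0]+40,L[1],L[2]]]));dd=(pp[1]-pp[0])/40;print("top",n,d,v,"mm",d@dd/(dd@dd))
E
```

```text
scene plate [-4.9 13.3] 0.9018505215644836 mm 41.53943507853968
scene followend [-13.   12.6] 0.6108874678611755 mm 43.02332995088787
scene bracket [-5.2 13.7] 0.9330540895462036 mm 39.491147771169246
top follow [  3.3 -19.7] 0.4272949695587158 mm 40.44068533344996
top bracket [  3.3 -20.7] 0.8753101825714111 mm 39.71163737683838
```

View pics/t20.png

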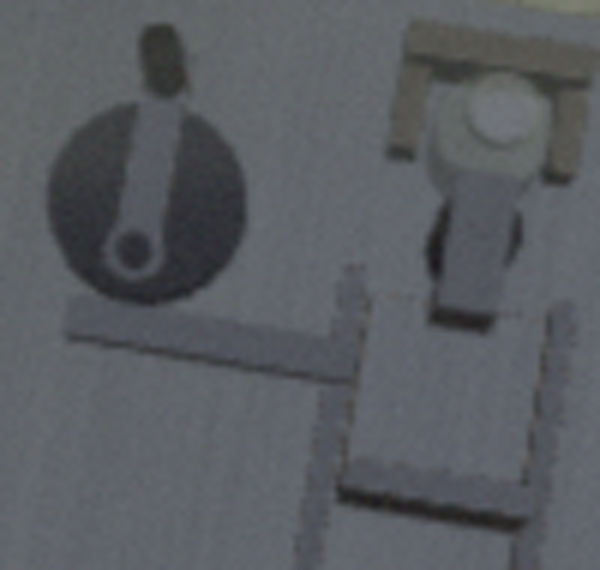

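```bash
python3 - <<'E'
from h import *
np.set_printoptions(precision=1,suppress=True)
z=lambda L:(proj("top",W(L))-[225,130])*6+2.5
print("pivot",z([30,55,46]),"rim low",z([16,55,32]))
for sl in(44,46,48,50): print(sl,z([[-36+sl,y,32] for y in(75,55,-40)]).tolist(), z([[-80+sl,-25,86],[-90+sl,-25,86]]).ravel())
t=cv2.cvtColor(cv2.imread('pics/t18.png'),cv2.COLOR_BGR2GRAY).astype(float)
for yy in (65,55,45):
  xs=np.arange(0,34,2.);pr=proj("top",W([[x,yy,32] for x in xs])).astype(np.float32)
  pr=pr+np.float32([.7,.8]) # local offset seen at the pivot
  v=cv2.remap(t.astype(np.float32),pr[None,:,0].copy(),pr[None,:,1].copy(),cv2.INTER_LINEAR)[0];print(yy,dict(zip(xs.astype(int).tolist(),v.round().astype(int).tolist())))
E
```

```text
pivot [[130.4 245.8]] rim low [[125.7 293.8]]
44 [[63.329132709964085, 307.35179387320335], [121.65720730056364, 316.9494630973883], [400.76858264421094, 362.8477219875876]] [340.8 470.6 335.6 502.5]
46 [[64.37110915626755, 301.5773468960958], [122.68095320233789, 311.1649790932132], [401.7052775133344, 357.01049163330896]] [341.8 464.3 336.6 496.2]
48 [[65.41231257048275, 295.80670646093466], [123.70397061345852, 305.384317295151], [402.641458565372, 351.1771684634157]] [342.9 457.9 337.7 489.8]
50 [[66.45274558060595, 290.03985897240386], [124.7262620577012, 299.6074640403442], [403.5771278169527, 345.34773846917085]] [343.9 451.5 338.7 483.4]
65 {0: 68, 2: 78, 4: 85, 6: 85, 8: 86, 10: 88, 12: 88, 14: 85, 16: 68, 18: 48, 20: 47, 22: 48, 24: 51, 26: 64, 28: 73, 30: 73, 32: 78}
55 {0: 65, 2: 83, 4: 86, 6: 87, 8: 87, 10: 86, 12: 84, 14: 70, 16: 49, 18: 44, 20: 47, 22: 60, 24: 75, 26: 66, 28: 50, 30: 47, 32: 47}
45 {0: 65, 2: 84, 4: 86, 6: 86, 8: 87, 10: 85, 12: 87, 14: 84, 16: 65, 18: 48, 20: 46, 22: 47, 24: 46, 26: 49, 28: 51, 30: 55, 32: 57}
```

Measured relative to the cam pivot, the follower's left front corner (observed (70,297)) and the plate's rear edge (row 488) both put the slide at about 49–50 mm. The 17 N stall agrees with that. I check the bystanders, then hand in.

```bash
python3 - <<'E'
from h import *
np.set_printoptions(precision=1,suppress=True)
for n in ["sample","core","jar","driver","capstack","bottle_a"]:
    print(n,[(round(d["p"],2),np.round(d["location"],1).tolist()) for d in env.masks_of("scene",n)][:2])
e=env.state();print(e["time_s"],e["ee_pos"],e["force"],e["qvel"])
print(env.job_done())
E
```

```text
sample [(0.85, [212.1, 220.9]), (0.43, [264.7, 220.6])]
core [(0.83, [301.1, 173.0])]
jar [(0.8, [324.3, 231.8]), (0.75, [263.8, 220.2])]
driver [(0.89, [333.7, 169.1]), (0.6, [265.1, 219.2])]
capstack [(0.58, [187.5, 149.6])]
bottle_a [(0.96, [168.5, 173.4]), (0.82, [167.7, 209.5])]
17.9833 [438.5   0.3 114. ] [ 0.2 -0.8  1.2] [ 0.  -0.2 -0.2 -0.   0.1 -0. ]
the job is handed in; nothing more can be done
None
```

The cam is at its low point and the slide is fully forward, done in that order, and I handed the job in at about 18 s of the 48 s allowed. The hand-in reports no verdict, so what follows rests on my own checks.

- **Cam:** I pushed the lever clockwise with the shut fingertips until it met its stop. There the force rose to about 11 N with no further motion. The picture afterwards put the pin within about 1 px of where it should be at angle 0, with the slide still back.
- **Slide:** I then pushed it forward by its push plate until it stalled at 17 N. I backed off and lifted clear, and the force then read about 0.
- **Slide position:** My estimates differ by a few mm. Measured from the cam pivot in the top picture, the slide is at 49–50 mm. The raw fixture fit and the finger position gave about 46–47 mm, which is close to the 46 mm limit. I trusted the local measurement and the firm stall.
- **Bottle and loose things:** The bottle in the nest and all the bystanders look unmoved. Their detections shifted by up to 4.6 px in the scene camera (the screwdriver, about 11 mm if it were real). I see no such movement in the pictures, so I put it down to noise in the detector.

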